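# Reassemble the endoscope washer's water filter and hold it shut

## Task

Put the endoscope washer's water filter back together: pick up the fine strainer basket by its bail and lower it, without dropping it, into the coarse basket that already sits in the filter bowl, so that it stands fully home inside it. Then fit the domed cover over the two dowels of the bowl (one is thicker than the other, so it goes on one way round only) and press it down against the springy seal until the two metal flanges meet. Finish while still holding the cover pressed shut, ready for a colleague to swing the bolts over, and leave the other things on the bench where they are.

Things in the scene. Friction and masses are not known exactly. Their poses are not given: they have to be found in the camera images.
- bowl: Filter bowl, a cast aluminium pot fixed to the bench: 107 mm across, flange 128 mm across with lugs at +y and -y, each with an upright dowel. Pipe stubs reach 105 mm out along y at 36 mm height; swing bolts hang at +x and -x, below the flange's face, out to 100 mm. Origin: centre of its underside, on the bench; z up. Flange face at 84 mm, inner floor at 20 mm, mouth 95 mm wide
- bowl_face (a point): Centre of the bowl's mouth in the plane of the flange's upper metal face (84 mm above the bench), axes as the bowl's
- dowel_thin (a point): Foot of the thin dowel, at the flange's face, 74 mm from the bowl's axis on the +y side: 8 mm diameter, 20 mm tall, the top 7 mm tapered to 3 mm
- dowel_thick (a point): Foot of the thick dowel, 74 mm from the bowl's axis on the -y side: 12 mm diameter, 20 mm tall, the top 7 mm tapered to 7 mm
- seal (a joint): Compression (m) of the rubber ring seal, 105 to 117 mm across, in the bowl's flange: 0 = free, 4 mm above the metal face; 0.004 = level with it. A spring of about 4.5 N/mm, 18 N in all; the cover's weight gives about 4.5 N, so the hand must keep pushing with some 14 N to keep the flanges together. Let go, and the cover rises about 3 mm
- coarse_basket: Steel strainer basket without a bail, loose in the bowl, standing on its floor: a tapered cup 62 mm tall, outside 72 mm across at the foot and 88 mm at the rim, wall 2.5 mm, floor 3 mm, wide-spaced slots. Origin: centre of its underside; z up. Its rim is 2 mm below the bowl's flange face
- fine_basket: Steel strainer basket of the same tapered shape, a little narrower, upright on the bench: 62 mm tall, outside 63 mm across at the foot, 79 mm at the rim, close-set slots, a fixed bail above the rim; about 0.16 kg. Origin: centre of its underside; z up. In the coarse basket it has 1 to 2 mm of play all round and stands on that one's floor, its origin 3 mm above that one's
- bail (a point): Middle of the bail's flat-sided grip bar, 88 mm above the fine basket's underside, over its axis: the bar lies along the basket's y axis, 46 mm long, 10 mm wide (x) and 10 mm high, to be pinched across x. Free space under it down to the rim, 21 mm
- cover: Domed aluminium cover, about 0.45 kg, flange down on the bench: flange 128 mm across, 10 mm thick, a square lug with a through hole at +y and -y (180 mm over both), small forked ears at +x and -x, hollow dome 106 mm across, 45 mm high (inside 96 and 40 mm); on top a grip rib and, on the small hole's side (+y), a bleed screw. Origin: centre of the flange's underside; z up
- cover_grip (a point): Grip point in the rib on top of the cover, 67 mm above the flange's underside, on its axis: the rib lies along the cover's y axis, 60 mm long, 16 mm wide (x), from 45 to 85 mm height, to be pinched across x
- hole_small (a point): Centre of the small hole (10 mm diameter, for the 8 mm dowel) at the flange's underside, 74 mm from the cover's axis on the +y side
- hole_large (a point): Centre of the large hole (14 mm, for the 12 mm dowel) at the flange's underside, 74 mm from the cover's axis on the -y side
- spanner: Bystander: steel spanner 180 mm long, lying flat between the bowl and the robot
- screwdriver: Bystander: screwdriver with a black handle, 140 mm long, lying beyond the bowl on its left
- bottle: Bystander: ivory plastic bottle with a white cap, 68 mm across, 160 mm tall, beyond the bowl
- gallipot: Bystander: shallow round steel bowl, 84 mm across, 45 mm tall, beyond the bowl
- brush: Bystander: flat cleaning brush with a white handle, 190 mm long, beyond the left-hand part
- lamp: Bystander: white ceramic lamp insert, 64 mm across, 46 mm tall, beyond the right-hand part

How it is judged (in metres and radians):
On the way, in this order (a step that is already met when the one before it is completed fails the run):
1. the fine basket stands fully home inside the coarse basket in the bowl, and the gripper has let go of it (horizontal distance between fine_basket and coarse_basket below 0.0035 m and z of fine_basket in the frame of coarse_basket below 0.0055 m and angle between fine_basket's own z axis and vertical below 0.06 rad and horizontal distance between coarse_basket and bowl below 0.004 m and z of coarse_basket in the frame of bowl below 0.0225 m and contact force between the fingers and fine_basket below 0.5 N and linear speed of fine_basket below 0.02 m/s), for 0.2 s.
2. the cover is over both dowels the right way round (horizontal distance between hole_small and dowel_thin below 0.0025 m and horizontal distance between hole_large and dowel_thick below 0.0025 m and z of cover in the frame of bowl_face below 0.008 m), for 0.1 s.
At the end, for the whole second after the job is handed in: Fine basket home in the coarse one (axes within 3.5 mm, on its floor within 2.5 mm, upright), coarse one home in the bowl; both cover holes over their own dowels within 2.5 mm, flange gap under 1.3 mm, seal down over 2.5 mm, cover level within 0.03 rad and still, robot holding it (over 5 N) (horizontal distance between fine_basket and coarse_basket below 0.0035 m and z of fine_basket in the frame of coarse_basket below 0.0055 m and angle between fine_basket's own z axis and vertical below 0.06 rad and horizontal distance between coarse_basket and bowl below 0.004 m and z of coarse_basket in the frame of bowl below 0.0225 m and horizontal distance between hole_small and dowel_thin below 0.0025 m and horizontal distance between hole_large and dowel_thick below 0.0025 m and z of cover in the frame of bowl_face below 0.0013 m and angle between cover's own z axis and vertical below 0.03 rad and value of joint seal above 0.0025 m and contact force between any of the fingers, the arm and cover above 5 N and linear speed of cover below 0.01 m/s); the arm keeps its last pose, push and grip.
It fails at once if a bystander is pushed more than 30 mm or knocked over (distance of any of spanner, screwdriver, bottle, gallipot, brush, lamp from where it was at the start of the episode above 0.03 m or angle between any of bottle, gallipot, lamp's own z axis and vertical above 0.5 rad).
It fails at once if the fine basket is dropped into the coarse basket (horizontal distance between fine_basket and coarse_basket below 0.02 m and z of fine_basket in the frame of coarse_basket below 0.065 m and linear speed of fine_basket above 0.5 m/s).
It also fails if it takes over 54 s, if anything falls off the work surface, if the arm or the gripper's body presses on something with over 40 N, if the wrist force passes 120 N, or if a joint passes its speed limit or range.

## Robot

A 6-joint arm with a two-finger parallel gripper is mounted at the origin on the work surface. World frame = base frame: x ahead of the robot, y to its left, z up, the work surface at z = 0. Lengths are in mm, angles in rad, forces in N, time in s.
With the tool pointing down it reaches from about 400 to 825 mm from the base axis. Payload 7 kg.
Tool frame: the origin (TCP) lies between the finger pads; the fingertips stand 19 mm ahead of it and the grasp point (between the pads) is the TCP; z points along the fingers, y is the line along which they close (so a half turn about z gives the same grasp; the last joint's range is limited). The gripper opens to 85 mm and grips with 20 to 120 N. Pads are 22 mm wide; open, the fingers measure 114 mm over their backs; the gripper's body (76 mm by 85 mm) begins 54 mm behind the grasp point. The pads swing forward as they close: fully open they stand 13 mm farther back than shut.
Start: joints at [-0.954, 0.359, 0.012, 0, -1.224, -0.288], TCP at [217.936, -638.827, 250.302] pointing down, gripper open.
Joint ranges: [-3.07, 3.07], [-1.43, 2.12], [-1.02, 1.25], [-3.03, 1.67], [-3.05, -0], [-3.03, 3.03]. Speed limits (rad/s): [2.39, 2.39, 3.01, 3.14, 3.14, 3.14].

## Interface

Orientations are given as a unit quaternion [x, y, z, w].
In Python, from bench import bot gives the robot as it stands.
- The arm moves only by the tool drive_tool, never from a script. Its argument "plan" is text: rows parted by semicolons, each of 7 numbers parted by spaces: the finger opening in mm, from 0 to 85.4, then the shift along the tool's x, y, z in units of 30 mm (1.0 is 30 mm), then the turn, a rotation vector about the tool's x, y, z in units of 6 degrees (1.0 is 6 degrees). In form: hand dx dy dz wx wy wz; .... A call has 1 to 20 rows; each row shifts and turns the commanded pose from where the row before left it, along the tool's axes as they then stand; what a row does not reach is not made up. A row lasts 1/10 s, in which the tool goes at most 50 mm and 8.59 degrees, less where a joint would pass 70% of its speed; a pose out of reach is approached as far as the arm can. A call is refused whole if a number of a shift passes 1 or a number of a turn 1, either way. A call with a gripper value outside its range is refused whole. The fingers move at their own pace and stop on an object; "grip_force" is the grip in N (left out, the last holds). Time passes only in rows, so rows that do not move let the fingers close. It gives the time, the measured TCP pose, the force, the opening and the grip force at its end, in the units of the state.
- bot.state(): the state, without advancing time (a new reading comes with each control period).
- bot.grab_frame(name): name is "side" or "top"; returns (picture, depth): 480x640x3 uint8, red, green, blue; 480x640 float32, mm along the optical axis (not along the pixel's ray), 0 where there is no reading.
- bot.camera_model(name): a dict with "fx", "fy", "cx", "cy" (pixels), "rvec" (rotation vector, rad) and "tvec" (3), from world to camera coordinates, as OpenCV has them. Camera axes: x right, y down, z forward; pixel columns grow to the right and rows downward; lengths in mm; the calibration is good to about 2 mm. A picture is of the moment at which its call begins. camera_model takes no time and is no camera call.
- bot.job_done(): hands the job in; it is judged then, once.
The state is a dict: "clock": time; "q": joint angles; "joint_vel": joint speeds; "tau": joint torques, N m; "eef_pos": TCP position; "orientation": TCP orientation; "contact_force": force on the tool from outside, world axes, zero at the start; "torque": the same for the moment, N m; "finger_gap": opening from 0.0 (shut) to 1.0 (fully open); "grasp_force": force on a finger pad.
Only numpy, scipy, OpenCV 4.12 (cv2) and the standard library are available. Lean on these libraries where they do the work, as an engineer would, in place of code of your own. Each camera call takes 0.05 s, during which the arm holds its last target. There are 200 camera calls.

## Working session

There is one attempt and no reset: what is moved stays moved. The work goes in short steps, Python scripts to look and compute and a tool call to move; the robot and the scene stay as the last step left them, time stands still between calls to the robot, and variables do not carry over. Pictures are saved under pics/ and viewed, at most 10 in all, crops included, and the job is handed in when it is done.

Besides the shell and the picture viewer there is one more tool, called after "Call:" as name(argument=value, ...) on one line, values as JSON. drive_tool: Moves the arm, as the interface text tells. Its arguments: {"type":"object","properties":{"plan":{"type":"string"},"grip_force":{"type":"number"}},"required":["plan"]}

```bash
mkdir -p pics
cat > h.py <<'E'
import numpy as np, cv2
from bench import bot
def cam(n):
    m=bot.camera_model(n);R=cv2.Rodrigues(np.array(m['rvec'],float))[0];t=np.array(m['tvec'],float).ravel()
    return m,R,t
def cloud(n,d):
    m,R,t=cam(n);v,u=np.mgrid[:480,:640]
    P=np.stack([(u-m['cx'])/m['fx']*d,(v-m['cy'])/m['fy']*d,d],-1)
    return (P-t)@R
def ray(n,u,v,z):
    m,R,t=cam(n);d=R.T@np.array([(u-m['cx'])/m['fx'],(v-m['cy'])/m['fy'],1]);c=-R.T@t
    return c+d*(z-c[2])/d[2]
def snap(n,f=None):
    im,d=bot.grab_frame(n)
    if f: cv2.imwrite('pics/'+f,im[:,:,::-1])
    np.savez('last_'+n,im=im,d=d)
    return im,d
E
python3 - <<'E'
from h import *
for n in('top','side'):
    im,d=snap(n,n+'1.png');m,R,t=cam(n);print(n,m,-R.T@t,(d>0).mean())
print(bot.state())
E
```

```text
top {'fx': 486.15493043761967, 'fy': 486.15493043761967, 'cx': 324.6077084968098, 'cy': 241.04662951228008, 'rvec': array([ 2.17902472, -2.11791497,  0.13573222]), 'tvec': array([  11.56435003,  618.27327387, 1076.11062242])} [ 468.84451397   18.60063894 1149.02066344] 0.9958756510416666
side {'fx': 463.00183753320084, 'fy': 463.00183753320084, 'cx': 312.73104703273435, 'cy': 235.8593859799126, 'rvec': array([ 0.65894803, -2.39193503,  1.39310122]), 'tvec': array([525.41287066, 206.07703252, 734.94255302])} [153.08381119 729.50498703 550.50413703] 0.99591796875
{'clock': 0.1, 'q': array([-9.53899060e-01,  3.59320531e-01,  1.11683461e-02, -2.94558833e-04,
       -1.22411655e+00, -2.88083565e-01]), 'joint_vel': array([ 2.39131406e-05, -1.88110000e-03,  2.85936594e-03,  1.33452757e-03,
        2.73969784e-05, -1.18821494e-04]), 'tau': array([-2.25765121e-03, -5.84765303e+01,  2.94110852e+01,  6.95458487e+00,
       -3.09018156e-03,  1.68451118e-05]), 'eef_pos': array([ 217.80624492, -638.47348258,  249.46424678]), 'orientation': array([-1.63617695e-01,  9.86523537e-01,  7.22655789e-04, -1.97328569e-04]), 'contact_force': array([0.64615599, 0.20132208, 0.58938652]), 'torque': array([-0.01872237, -0.04150161,  0.00339892]), 'grasp_force': 0.0, 'finger_gap': 1.0005115074678887}
```

View pics/top1.png

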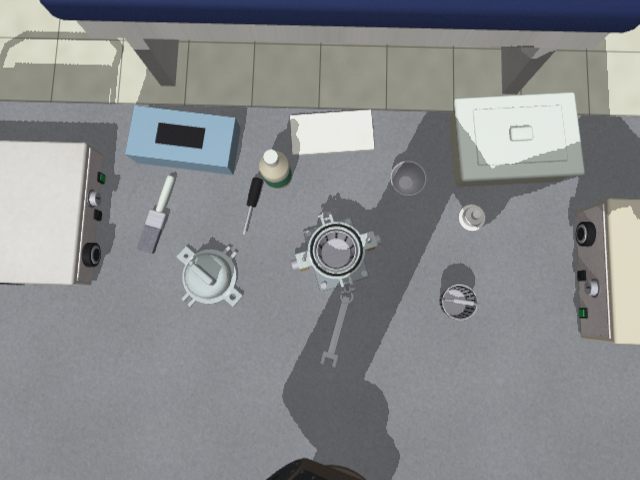

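View pics/side1.png

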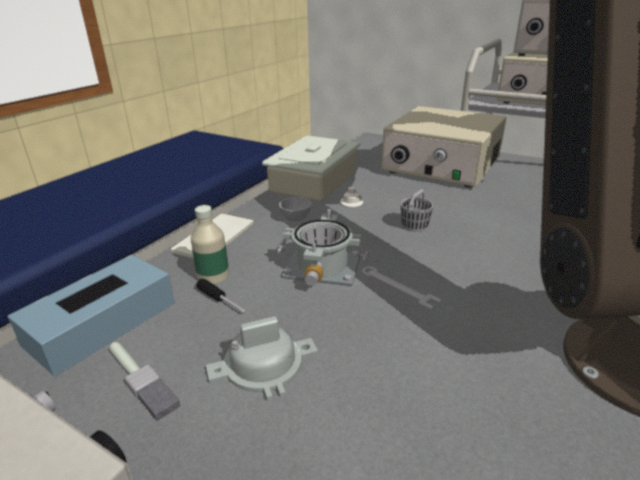

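The top view shows the cover at about (209,276), the bowl at (336,249) and the fine basket at (459,302). The side view shows the same three parts at (262,355), (322,245) and (416,213). Next I'll enlarge these areas of the top view and measure from depth.

Run:
```python
from h import *
im=np.load('last_top.npz')['im'];d=np.load('last_top.npz')['d']
cs=[cv2.resize(im[v-48:v+48,u-33:u+33,::-1] if 0 else im[v-45:v+45,u-45:u+45,::-1],(400,400),interpolation=cv2.INTER_CUBIC) for u,v in((209,276),(336,249))]
cv2.imwrite('pics/crop1.png',np.hstack(cs))
P=cloud('top',d)
def reg(u,v,r): return P[v-r:v+r,u-r:u+r].reshape(-1,3)
print('bench',[np.median(reg(u,v,6),0).round(1) for u,v in((400,300),(270,300),(150,330))])
for n,u,v in(('cover',209,276),('bowl',336,249),('fine',459,302)):
    Q=reg(u,v,45);h=np.histogram(Q[:,2],bins=np.arange(5,115,5));print(n,dict(zip(h[1].astype(int).tolist(),h[0].tolist())))
```

```text
bench [array([ 4.890e+02, -1.498e+02,  3.000e-01]), array([4.812e+02, 1.550e+02, 1.000e-01]), array([4.036e+02, 4.316e+02, 3.000e-01])]
cover {5: 590, 10: 562, 15: 44, 20: 23, 25: 25, 30: 60, 35: 216, 40: 621, 45: 447, 50: 18, 55: 19, 60: 8, 65: 11, 70: 9, 75: 12, 80: 103, 85: 87, 90: 1, 95: 0, 100: 0, 105: 0}
bowl {5: 357, 10: 318, 15: 169, 20: 525, 25: 186, 30: 42, 35: 69, 40: 140, 45: 137, 50: 62, 55: 58, 60: 62, 65: 63, 70: 95, 75: 145, 80: 893, 85: 732, 90: 71, 95: 12, 100: 20, 105: 5}
fine {5: 244, 10: 27, 15: 31, 20: 32, 25: 33, 30: 41, 35: 30, 40: 40, 45: 41, 50: 50, 55: 68, 60: 103, 65: 13, 70: 3, 75: 9, 80: 10, 85: 19, 90: 83, 95: 10, 100: 0, 105: 0}
```

View pics/crop1.png

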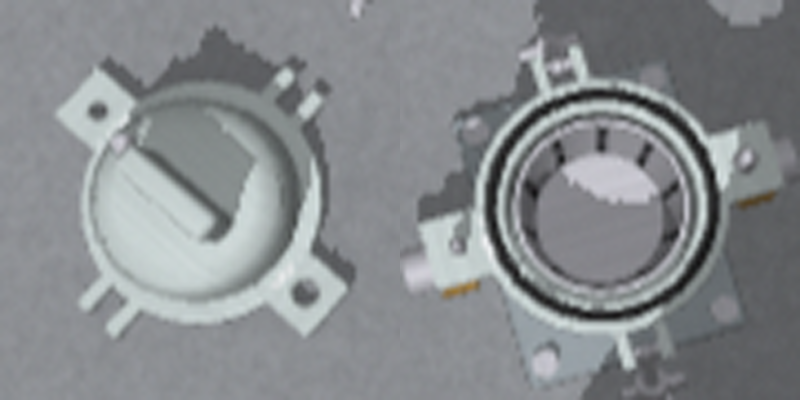

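The crop shows the cover's small hole near (97,110), next to the bleed screw, and its large hole near (306,292). The bowl's dowels are near (460,240) and (745,155). Now I'll find out which dowel is thick and get precise numbers.

```bash
cat > meas.py <<'E'
from h import *
T=np.load('last_top.npz');im=T['im'];d=T['d']
P=cloud('top',d);Z=P[...,2]
def win(u,v,r):
    w=np.zeros(Z.shape,bool);w[v-r:v+r+1,u-r:u+r+1]=1;return w
def rect(mask,z,n='top'):
    vs,us=np.nonzero(mask);Q=np.array([ray(n,u,v,z)[:2] for u,v in zip(us,vs)],np.float32)
    return cv2.minAreaRect(Q),Q.mean(0),len(Q)
def axis(r):
    b=cv2.boxPoints(r);e=[b[1]-b[0],b[2]-b[1]];e=max(e,key=np.linalg.norm);return np.degrees(np.arctan2(e[1],e[0]))%180
def circ(Q):
    A=np.c_[2*Q,np.ones(len(Q))];s=np.linalg.lstsq(A,(Q**2).sum(1),rcond=None)[0];return s[:2],np.sqrt(s[2]+s[0]**2+s[1]**2)
g=cv2.cvtColor(im,cv2.COLOR_RGB2GRAY).astype(float)
E
cat > m1.py <<'E'
from meas import *
r,c,n=rect(win(209,276,30)&(Z>80),85);print('rib',r[0],r[1],axis(r),c,n)
r,c,n=rect(win(459,302,25)&(Z>86),93);print('bar',r[0],r[1],axis(r),c,n)
# cover holes
H=[]
for x,y in((97,110),(306,292)):
    u0=164+x/4.444;v0=231+y/4.444;a,b=int(round(u0)),int(round(v0))
    G=g[b-4:b+5,a-4:a+5];w=np.clip(np.median(G)-12-G,0,None);vv,uu=np.mgrid[b-4:b+5,a-4:a+5]
    u,v=(w*uu).sum()/w.sum(),(w*vv).sum()/w.sum();p=ray('top',u,v,9);H.append(p);print('hole',u,v,p.round(1),(w>0).sum())
e=H[0]-H[1];print('cover c',(H[0]+H[1])/2,np.linalg.norm(e),np.degrees(np.arctan2(e[1],e[0])))
# dowels
for x,y in((60,240),(345,155)):
    a,b=int(round(291+x/4.444)),int(round(204+y/4.444));print('dowel win',a,b);print(Z[b-6:b+7,a-6:a+7].astype(int));print(g[b-6:b+7,a-6:a+7].astype(int))
# coarse rim / flange circle
w=win(336,249,32)
for lo,hi,z in((80,91,86),):
    vs,us=np.nonzero(w&(Z>lo)&(Z<hi));Q=P[vs,us,:2]
    c,R=circ(Q)
    for _ in range(5):
        rr=np.linalg.norm(Q-c,axis=1);k=rr<66;c,R=circ(Q[k])
    print('flange mean circle',c,R)
E
python3 m1.py
```

```text
rib (515.31640625, 303.2315368652344) (132.8231964111328, 107.87408447265625) 65.360985 [530.6071  296.52264] 205
bar (481.19061279296875, -263.3828125) (98.6002197265625, 65.54489135742188) 39.01855 [ 486.57227 -270.76974] 118
hole 185.6636587366694 255.66858080393766 [578.  356.3   9. ] 26
hole 232.03177691309986 296.71919584954605 [485.  241.5   9. ] 34
cover c [531.52761348 298.92067405   9.        ] 147.72081334389227 50.96586822463558
dowel win 305 258
[[   0    1   -2    1   85   83 1149   80   83   82   83   82   89]
 [   0   85   82   88   84   85   83   83   84   82   85   89   86]
 [  85   87   84   85   82   86   85   81   83   85   86   88   88]
 [  84   84   86   83   80   86   85   83   86   80   83   88   86]
 [  82   81   84   82   81   83   85   84   84   86   80   85   87]
 [  85   85   83   84   85   84   85   80   84   85   85   84   86]
 [  84   82   83   97  100  103   83   84   82   82   83   84   86]
 [  84   87   87  102  102  104   96   85   87   86   81   85   87]
 [  87   83   84   95  100   99  100   85   85   83   83   84   83]
 [  85   84   83   84   9
[... 1947 characters left out ...]
 137 137 136 135 135 104  93]
 [202 206 207 208 148 137 136 138 136 134 135 117 103]
 [202 204 206 207 150 128 130 136 137 135 136 132 119]
 [202 203 205 195 133 131 146 130 136 135 136 136 125]
 [204 202 204 157 121 168 182 123 124 134 136 134 131]
 [207 202 192 123 141 190 196 126 110 134 138 135 134]
 [208 202 175 128 145 178 163 107 115 134 136 137 136]
 [209 203 187 138 130 134  92  92 125 135 135 138 136]
 [209 206 181 141 117  95  89 118 135 138 137 137 136]
 [208 209 147 137 131 124 123 135 136 136 137 136 136]
 [209 210 148 139 138 141 142 138 137 136 137 137 138]
 [212 186 144 138 138 141 141 140 138 136 136 136 137]]
flange mean circle [591.74958592   3.47313506] 55.14902837986715
```

The right-hand dowel is the thick one, so bowl +y is on the left. I'll fix the invalid-depth handling and average several frames.

```bash
cat >> h.py <<'E'
def avg(n,k=5):
    F=[bot.grab_frame(n) for _ in range(k)];D=np.array([f[1] for f in F]);D[D==0]=np.nan
    d=np.nanmedian(D,0);d=np.nan_to_num(d,nan=0);im=np.mean([f[0] for f in F],0)
    np.savez('last_'+n,im=im.astype(np.uint8),d=d)
E
sed -i 's/^P=cloud.*/P=cloud("top",d);Z=np.where(d>0,P[...,2],0)/' meas.py
cat > m2.py <<'E'
from meas import *
r,c,n=rect(win(209,276,30)&(Z>79),85);print('rib',r[0],r[1],axis(r),c,n)
m=win(459,302,25)&(Z>86)&(Z<100);r,c,n=rect(m,93);print('bar',r[0],r[1],axis(r),c,n)
vs,us=np.nonzero(win(459,302,25)&(Z>56)&(Z<67));print('fine rim',circ(P[vs,us,:2]),len(us))
D=[]
for a,b in((304,259),(369,240)):
    vs,us=np.nonzero(win(a,b,5)&(Z>90));q=ray('top',us.mean(),vs.mean(),99);D.append(q);print('dowel',us.mean(),vs.mean(),len(us),q)
e=D[0]-D[1];print('bowl c',(D[0]+D[1])/2,np.linalg.norm(e),np.degrees(np.arctan2(e[1],e[0])))
vs,us=np.nonzero(win(336,249,40)&(Z>80)&(Z<92));Q=P[vs,us,:2];c0=np.array([592.,3.5]);a=np.arctan2(*(Q-c0).T[::-1]);rr=np.linalg.norm(Q-c0,axis=1)
def ring(Q,outer,c0,excl,rmax):
    o=[]
    v=Q-c0;a=np.degrees(np.arctan2(v[:,1],v[:,0]))%360;rr=np.linalg.norm(v,axis=1)
    for k in range(0,360,6):
        s=(a>=k)&(a<k+6)&(rr<rmax)
        if s.any() and all(abs((k+3-x+180)%360-180)>22 for x in excl): o.append(Q[s][rr[s].argmax() if outer else rr[s].argmin()])
    return circ(np.array(o))
ax=np.degrees(np.arctan2(e[1],e[0]))
print('flange out',ring(Q,1,c0,[ax,ax+90,ax+180,ax+270],70))
print('mouth/coarse in',ring(Q,0,c0,[],70))
vs,us=np.nonzero(win(336,249,18)&(Z>15)&(Z<30));print('coarse floor hull',cv2.minEnclosingCircle(P[vs,us,:2].astype(np.float32)))
vs,us=np.nonzero(win(209,276,32)&(Z>4)&(Z<16));Q=P[vs,us,:2]
print('cover flange',ring(Q,1,np.array([531.,299.]),[51,141,231,321],70))
E
python3 - <<'E'
from h import *
avg('top');avg('side')
E
python3 m2.py
```

```text
rib (531.1781005859375, 297.448974609375) (60.03902053833008, 16.209856033325195) 51.286945 [531.028  297.1961] 199
bar (486.8780822753906, -271.7896728515625) (54.07173156738281, 9.959980010986328) 82.912506 [ 486.8    -272.0073] 110
fine rim (array([ 486.72511831, -273.03846673]), np.float64(37.749580588563894)) 169
dowel 303.38461538461536 259.38461538461536 13 [568.55454852  73.45099505  99.        ]
dowel 368.4 239.96 25 [615.02632225 -66.71997033  99.        ]
bowl c [591.79043538   3.36551236  99.        ] 147.67371225229203 108.34223660569282
flange out (array([592.2146443 ,   3.51826287]), np.float64(63.28531567510045))
mouth/coarse in (array([592.30622395,   3.33744838]), np.float64(41.713544736282))
coarse floor hull ((583.4853515625, 2.0396764278411865), 43.14949417114258)
cover flange (array([531.07711098, 298.2436559 ]), np.float64(63.17152497217914))
```

Measured positions in mm, as centre and heading of the part's +y axis:

| Part | x | y | Heading |
|---|---|---|---|
| Bowl | 592.1 | 3.4 | 108.3° |
| Cover | 531.1 | 297.8 | 51.1° |
| Fine basket | 486.8 | -272.4 | bar along 82.9° |

I'll write a small move calculator.

```bash
cat > go.py <<'E'
import sys;from h import *
from scipy.spatial.transform import Rotation as Ro
# go.py x y z yaw_of_tool_y(deg): prints turn (units) to be done first, then shift (units)
x,y,z,yaw=map(float,sys.argv[1:5]);s=bot.state();R=Ro.from_quat(s['orientation'])
a=np.radians(yaw);Y=np.array([np.cos(a),np.sin(a),0]);X=np.array([-Y[1],Y[0],0]);T=Ro.from_matrix(np.c_[X,Y,[0,0,-1]])
rv=np.degrees((R.inv()*T).as_rotvec())/6
print('t',s['clock'],'pos',s['eef_pos'].round(1),'turn',rv.round(2),'shift',(T.inv().apply(np.array([x,y,z])-s['eef_pos'])/30).round(2),'F',s['contact_force'].round(1),'gap',round(s['finger_gap'],3),'gf',s['grasp_force'])
E
python3 go.py 486.8 -272.4 160 172.9
```

```text
t 0.6 pos [ 217.9 -638.8  250.3] turn [  0.     0.   -10.68] shift [-13.23  -7.38   3.01] F [ 0.1 -0.4  0.8] gap 1.001 gf 0.0
```

Call:
drive_tool(plan="60 0 0 0 0 0 -0.97; 60 0 0 0 0 0 -0.97; 60 0 0 0 0 0 -0.97; 60 0 0 0 0 0 -0.97; 60 0 0 0 0 0 -0.97; 60 0 0 0 0 0 -0.97; 60 0 0 0 0 0 -0.97; 60 0 0 0 0 0 -0.97; 60 0 0 0 0 0 -0.97; 60 0 0 0 0 0 -0.97; 60 0 0 0 0 0 -0.98")

```text
clock: 1.7
eef_pos: [217.9, -638.8, 250.3]
orientation: [-0.664, 0.748, -0.0, 0.0]
contact_force: [-0.6, 0.2, -0.3]
finger_gap: 0.702
grasp_force: 0.0
```

Call:
drive_tool(plan="60 -0.9 -0.5 0 0 0 0; 60 -0.9 -0.5 0 0 0 0; 60 -0.9 -0.5 0 0 0 0; 60 -0.9 -0.5 0 0 0 0; 60 -0.9 -0.5 0 0 0 0; 60 -0.9 -0.5 0 0 0 0; 60 -0.9 -0.5 0 0 0 0; 60 -0.9 -0.5 0 0 0 0; 60 -0.9 -0.5 0 0 0 0; 60 -0.9 -0.5 0 0 0 0; 60 -0.9 -0.5 0 0 0 0; 60 -0.9 -0.5 0.5 0 0 0; 60 -0.9 -0.5 0.5 0 0 0; 60 -0.9 -0.5 0.7 0 0 0; 60 -0.63 -0.38 0.8 0 0 0; 60 0 0 0.5 0 0 0; 60 0 0 0 0 0 0; 60 0 0 0 0 0 0")

```text
clock: 3.5
eef_pos: [486.7, -272.5, 160.7]
orientation: [-0.662, 0.749, -0.0, -0.0]
contact_force: [0.1, 0.2, 0.3]
finger_gap: 0.706
grasp_force: 0.0
```

```bash
python3 go.py 486.8 -272.4 88 172.9
python3 - <<'E'
from h import *
for n in('top','side'): snap(n)
a=np.load('last_top.npz')['im'][240:400,360:560,::-1];b=np.load('last_side.npz')['im'][120:280,320:520,::-1]
cv2.imwrite('pics/g1.png',cv2.resize(np.hstack([a,b]),(800,320),interpolation=cv2.INTER_CUBIC))
E
```

```text
t 3.5 pos [ 486.7 -272.5  160.7] turn [ 0.   -0.    0.01] shift [-0.   -0.    2.42] F [0.1 0.2 0.3] gap 0.706 gf 0.0
```

View pics/g1.png

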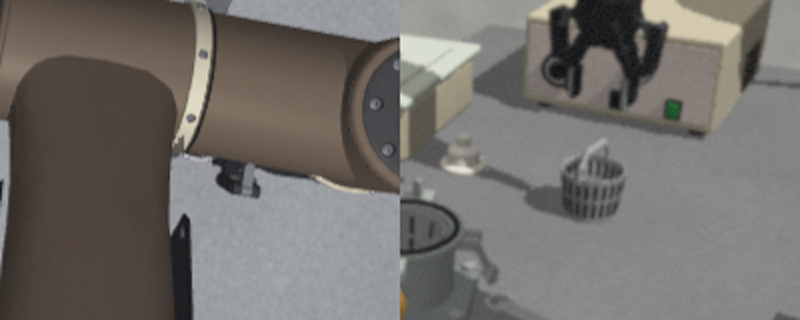

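The left half (top camera) shows only the arm, which hides the basket. The right half (side camera) shows the open fingers over the bail at about (597,155). I'll descend and close.

Call:
drive_tool(plan="60 0 0 0.6 0 0 0; 60 0 0 0.6 0 0 0; 60 0 0 0.5 0 0 0; 60 0 0 0.4 0 0 0; 60 0 0 0.3 0 0 0; 60 0 0 0 0 0 0; 0 0 0 0 0 0 0; 0 0 0 0 0 0 0; 0 0 0 0 0 0 0; 0 0 0 0 0 0 0; 0 0 0 0 0 0 0; 0 0 0 0 0 0 0; 0 0 0 0 0 0 0; 0 0 0 0 0 0 0", grip_force=50)

```text
clock: 5.0
eef_pos: [486.8, -272.3, 88.9]
orientation: [-0.662, 0.749, -0.0, 0.0]
contact_force: [-1.6, 1.5, 5.7]
finger_gap: 0.105
grasp_force: 49.3
```

Call:
drive_tool(plan="0 0 0 0 0 0 0; 0 0 0 -0.2 0 0 0; 0 0 0 -0.5 0 0 0; 0 0 0 -0.8 0 0 0; 0 0 0 -1 0 0 0; 0 0 0 -1 0 0 0; 0 0 0 -1 0 0 0; 0 0 0 -0.5 0 0 0; 0 0 0 0 0 0 0; 0 0 0 0 0 0 0")

```text
clock: 6.0
eef_pos: [486.2, -272.0, 237.8]
orientation: [-0.662, 0.75, 0.0, 0.0]
contact_force: [-1.1, 0.6, -2.4]
finger_gap: 0.103
grasp_force: 48.9
```

```bash
python3 go.py 592.2 3.4 238 172.9
```

```text
t 6.0 pos [ 486.2 -272.   237.8] turn [0.   0.01 0.  ] shift [-9.55 -2.37 -0.01] F [-1.1  0.6 -2.4] gap 0.103 gf 48.93888473510742
```

Call:
drive_tool(plan="0 -0.3 -0.1 0 0 0 0; 0 -0.6 -0.15 0 0 0 0; 0 -0.8 -0.2 0 0 0 0; 0 -0.9 -0.2 0 0 0 0; 0 -0.9 -0.2 0 0 0 0; 0 -0.9 -0.2 0 0 0 0; 0 -0.9 -0.2 0 0 0 0; 0 -0.9 -0.2 0 0 0 0; 0 -0.9 -0.2 0 0 0 0; 0 -0.9 -0.2 0 0 0 0; 0 -0.7 -0.2 0 0 0 0; 0 -0.5 -0.2 0 0 0 0; 0 -0.25 -0.12 0 0 0 0; 0 -0.1 0 0 0 0 0; 0 0 0 0 0 0 0; 0 0 0 0 0 0 0; 0 0 0 0 0 0 0; 0 0 0 0 0 0 0")

```text
clock: 7.8
eef_pos: [592.3, 2.7, 238.5]
orientation: [-0.662, 0.75, -0.0, 0.0]
contact_force: [-0.2, -0.4, -1.7]
finger_gap: 0.105
grasp_force: 48.9
```

```bash
python3 go.py 592.2 3.4 112.5 172.9
python3 - <<'E'
from h import *
for n in('top','side'): avg(n,3)
a=np.load('last_top.npz')['im'][170:330,250:410,::-1];b=np.load('last_side.npz')['im'][130:290,240:400,::-1]
cv2.imwrite('pics/g2.png',cv2.resize(np.hstack([a,b]),(800,400),interpolation=cv2.INTER_CUBIC))
E
```

```text
t 7.8 pos [592.3   2.7 238.5] turn [-0.  0. -0.] shift [-0.02  0.01  4.2 ] F [-0.2 -0.4 -1.7] gap 0.105 gf 48.90905678272247
```

View pics/g2.png

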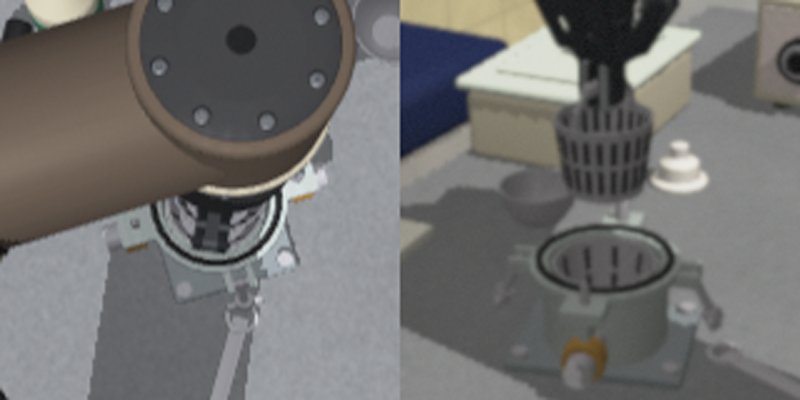

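The side view shows the basket at (605,150) hanging upright over the mouth at (605,258). I'll lower it most of the way and check the force.

Call:
drive_tool(plan="0 -0.02 0 0.4 0 0 0; 0 0 0 0.6 0 0 0; 0 0 0 0.6 0 0 0; 0 0 0 0.5 0 0 0; 0 0 0 0.4 0 0 0; 0 0 0 0.3 0 0 0; 0 0 0 0.3 0 0 0; 0 0 0 0.3 0 0 0; 0 0 0 0.2 0 0 0; 0 0 0 0.2 0 0 0; 0 0 0 0.1 0 0 0; 0 0 0 0 0 0 0; 0 0 0 0 0 0 0")

```text
clock: 9.4
eef_pos: [592.7, 3.9, 121.6]
orientation: [-0.662, 0.749, -0.0, 0.0]
contact_force: [-0.2, -0.0, -1.9]
finger_gap: 0.105
grasp_force: 48.9
```

Call:
drive_tool(plan="0 0 0 0.08 0 0 0; 0 0 0 0.08 0 0 0; 0 0 0 0.06 0 0 0; 0 0 0 0 0 0 0; 0 0 0 0 0 0 0")

```text
clock: 9.9
eef_pos: [592.5, 3.9, 114.6]
orientation: [-0.662, 0.749, 0.0, -0.0]
contact_force: [-0.6, -0.2, -1.1]
finger_gap: 0.107
grasp_force: 48.9
```

Call:
drive_tool(plan="0 0 0 0.04 0 0 0; 0 0 0 0.04 0 0 0; 0 0 0 0.02 0 0 0; 0 0 0 0 0 0 0; 0 0 0 0 0 0 0")

```text
clock: 10.4
eef_pos: [592.7, 4.0, 112.0]
orientation: [-0.662, 0.749, -0.0, 0.0]
contact_force: [-0.6, 0.9, 2.3]
finger_gap: 0.101
grasp_force: 49.4
```

Contact came at the expected height of 112 mm, so I'll release and back off.

Call:
drive_tool(plan="14 0 0 0.01 0 0 0; 20 0 0 0 0 0 0; 40 0 0 0 0 0 0; 50 0 0 0 0 0 0; 50 0 0 0 0 0 0; 50 0 0 -0.3 0 0 0; 50 0 0 -0.6 0 0 0; 50 0 0 -1 0 0 0; 50 0 0 -1 0 0 0; 50 0 0 -1 0 0 0; 50 0 0 -1 0 0 0; 50 0 0 -0.5 0 0 0; 50 0 0 0 0 0 0")

```text
clock: 11.7
eef_pos: [593.7, 4.0, 277.1]
orientation: [-0.662, 0.749, -0.001, 0.002]
contact_force: [-0.5, 0.4, 0.2]
finger_gap: 0.589
grasp_force: 0.0
```

```bash
python3 go.py 531.1 297.8 274 141.1
```

```text
t 11.7 pos [593.7   4.  277.1] turn [-0.04  0.03  5.31] shift [-6.31  7.77  0.1 ] F [-0.5  0.4  0.2] gap 0.589 gf 0.0
```

Call:
drive_tool(plan="60 0 0 0 0 0 0.9; 60 0 0 0 0 0 0.9; 60 0 0 0 0 0 0.9; 60 0 0 0 0 0 0.9; 60 0 0 0 0 0 0.9; 60 0 0 0 0 0 0.81; 60 -0.7 0.8 0 0 0 0; 60 -0.7 0.9 0 0 0 0; 60 -0.7 0.9 0 0 0 0; 60 -0.7 0.9 0 0 0 0; 60 -0.7 0.9 0 0 0 0; 60 -0.7 0.9 0 0 0 0; 60 -0.7 0.9 0 0 0 0; 60 -0.7 0.8 0 0 0 0; 60 -0.5 0.5 0 0 0 0; 60 -0.21 0.27 0 0 0 0; 60 0 0 0 0 0 0; 60 0 0 0 0 0 0; 60 0 0 0 0 0 0")

```text
clock: 13.6
eef_pos: [530.4, 296.6, 273.4]
orientation: [-0.431, 0.903, -0.0, -0.0]
contact_force: [0.7, 0.2, -0.4]
finger_gap: 0.702
grasp_force: 0.0
```

```bash
python3 go.py 531.1 297.8 67.5 141.1
python3 - <<'E'
from h import *
for n in('top','side'): avg(n,3)
a=np.load('last_top.npz')['im'][200:300,280:400,::-1];b=np.load('last_side.npz')['im'][230:430,180:420,::-1]
cv2.imwrite('pics/g3.png',np.hstack([cv2.resize(x,(400,333),interpolation=cv2.INTER_CUBIC) for x in(a,b)]))
from meas import *
m=win(336,249,20)&(Z>106)&(Z<125);r,c,n=rect(m,116);print('bar',r[0],r[1],axis(r),c,n, Z[m].mean())
E
```

```text
t 13.6 pos [530.4 296.6 273.4] turn [-0.   -0.   -0.02] shift [-0.04  0.01  6.86] F [ 0.7  0.2 -0.4] gap 0.702 gf 0.0
bar (591.8245849609375, 2.6226329803466797) (58.69670867919922, 10.323317527770996) 82.79563 [591.92346     3.4954696] 120 114.82692991608322
```

View pics/g3.png

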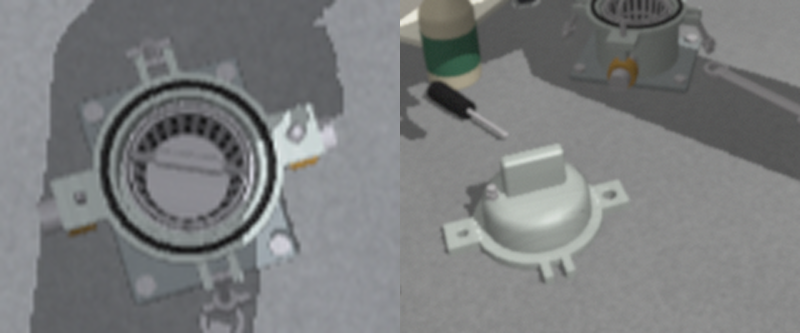

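The fine basket is home: its bar top is at 115 mm and centred at (592, 3). The crops show it inside the bowl at (190,165), and the cover undisturbed at (535,205). Descending on the rib.

Call:
drive_tool(plan="60 -0.03 0.01 0.6 0 0 0; 60 0 0 0.9 0 0 0; 60 0 0 0.9 0 0 0; 60 0 0 0.9 0 0 0; 60 0 0 0.9 0 0 0; 60 0 0 0.8 0 0 0; 60 0 0 0.6 0 0 0; 60 0 0 0.5 0 0 0; 60 0 0 0.4 0 0 0; 60 0 0 0.3 0 0 0; 60 0 0 0 0 0 0; 60 0 0 0 0 0 0")

```text
clock: 15.1
eef_pos: [530.8, 298.7, 69.8]
orientation: [-0.431, 0.902, -0.0, 0.0]
contact_force: [0.9, -0.5, -0.1]
finger_gap: 0.705
grasp_force: 0.0
```

Call:
drive_tool(plan="0 0 0 0 0 0 0; 0 0 0 0 0 0 0; 0 0 0 0 0 0 0; 0 0 0 0 0 0 0; 0 0 0 0 0 0 0; 0 0 0 0 0 0 0; 0 0 0 0 0 0 0; 0 0 0 0 0 0 0", grip_force=100)

```text
clock: 15.9
eef_pos: [530.9, 298.7, 70.3]
orientation: [-0.431, 0.902, 0.0, 0.001]
contact_force: [-0.8, -1.5, 6.4]
finger_gap: 0.174
grasp_force: 98.2
```

Call:
drive_tool(plan="0 0 0 -0.1 0 0 0; 0 0 0 -0.3 0 0 0; 0 0 0 -0.6 0 0 0; 0 0 0 -0.8 0 0 0; 0 0 0 -0.9 0 0 0; 0 0 0 -0.9 0 0 0; 0 0 0 -0.8 0 0 0; 0 0 0 -0.6 0 0 0; 0 0 0 -0.3 0 0 0; 0 0 0 0 0 0 0; 0 0 0 0 0 0 0; 0 0 0 0 0 0 0")

```text
clock: 17.1
eef_pos: [529.9, 298.1, 226.9]
orientation: [-0.431, 0.902, -0.0, -0.001]
contact_force: [-0.3, -0.6, -5.9]
finger_gap: 0.171
grasp_force: 97.8
```

```bash
python3 go.py 592.0 3.4 229 198.3
python3 - <<'E'
from h import *
print(bot.state()['torque'])
for n in('top','side'): avg(n,3)
a=np.load('last_top.npz')['im'][190:340,120:300,::-1];b=np.load('last_side.npz')['im'][100:400,140:440,::-1]
cv2.imwrite('pics/g4.png',np.hstack([cv2.resize(a,(400,333),interpolation=cv2.INTER_CUBIC),cv2.resize(b,(400,333))]))
E
```

```text
t 17.1 pos [529.9 298.1 226.9] turn [ 0.02 -0.02 -9.54] shift [ 9.98  1.12 -0.07] F [-0.3 -0.6 -5.9] gap 0.171 gf 97.82740473747253
[ 0.02014755 -0.03535624 -0.01539363]
```

View pics/g4.png

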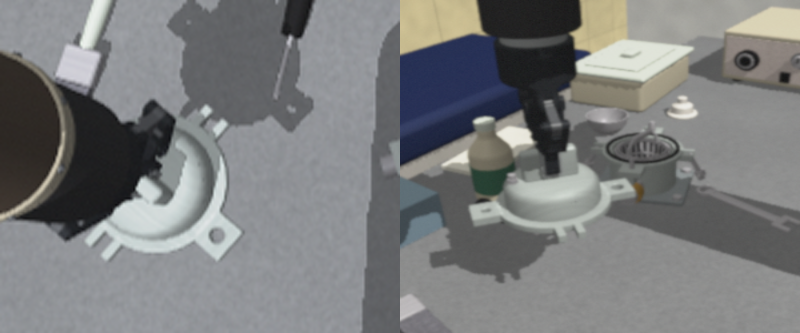

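The cover hangs level in the grip, with its large hole at (217,236) in the top crop. I'll turn it and carry it over the bowl.

Call:
drive_tool(plan="0 0 0 0 0 0 -0.4; 0 0 0 0 0 0 -0.8; 0 0 0 0 0 0 -0.8; 0 0 0 0 0 0 -0.8; 0 0 0 0 0 0 -0.8; 0 0 0 0 0 0 -0.8; 0 0 0 0 0 0 -0.8; 0 0 0 0 0 0 -0.8; 0 0 0 0 0 0 -0.8; 0 0 0 0 0 0 -0.8; 0 0 0 0 0 0 -0.8; 0 0 0 0 0 0 -0.8; 0 0 0 0 0 0 -0.34; 0 0 0 0 0 0 0")

```text
clock: 18.8
eef_pos: [530.5, 298.5, 228.3]
orientation: [0.811, -0.585, -0.0, 0.0]
contact_force: [-0.2, -0.8, -5.7]
finger_gap: 0.172
grasp_force: 97.7
```

Call:
drive_tool(plan="0 0.3 0 0 0 0 0; 0 0.5 0.1 0 0 0 0; 0 0.7 0.1 0 0 0 0; 0 0.8 0.1 0 0 0 0; 0 0.8 0.1 0 0 0 0; 0 0.8 0.1 0 0 0 0; 0 0.8 0.1 0 0 0 0; 0 0.8 0.1 0 0 0 0; 0 0.8 0.1 0 0 0 0; 0 0.8 0.1 0 0 0 0; 0 0.8 0.1 0 0 0 0; 0 0.7 0.1 0 0 0 0; 0 0.6 0 0 0 0 0; 0 0.4 0 0 0 0 0; 0 0.2 0 0 0 0 0; 0 0 0 0 0 0 0; 0 0 0 0 0 0 0; 0 0 0 0 0 0 0; 0 0 0 0 0 0 0")

```text
clock: 20.7
eef_pos: [591.4, 9.7, 228.4]
orientation: [0.811, -0.585, -0.0, -0.0]
contact_force: [0.5, 0.1, -5.5]
finger_gap: 0.176
grasp_force: 97.7
```

```bash
python3 go.py 592.0 3.4 175 198.3
python3 - <<'E'
from h import *
for n in('top','side'): avg(n,3)
a=np.load('last_top.npz')['im'][190:310,260:410,::-1];b=np.load('last_side.npz')['im'][120:300,230:410,::-1]
cv2.imwrite('pics/g5.png',np.hstack([cv2.resize(a,(400,320),interpolation=cv2.INTER_CUBIC),cv2.resize(b,(320,320),interpolation=cv2.INTER_CUBIC)]))
E
```

```text
t 20.7 pos [591.4   9.7 228.4] turn [-0.    0.    0.01] shift [0.21 0.05 1.78] F [ 0.5  0.1 -5.5] gap 0.176 gf 97.71342515945435h.py:20: RuntimeWarning: All-NaN slice encountered
  d=np.nanmedian(D,0);d=np.nan_to_num(d,nan=0);im=np.mean([f[0] for f in F],0)
```

View pics/g5.png

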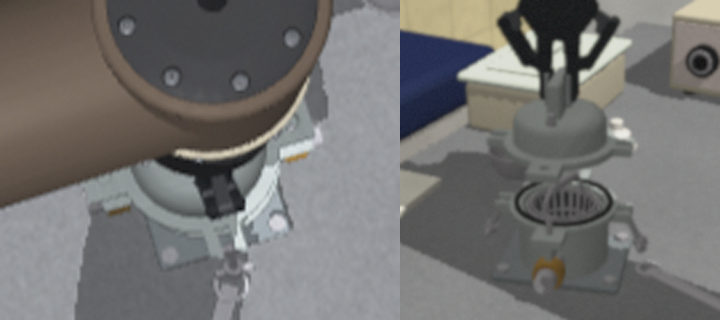

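The cover is above the bowl with the right way round (bleed screw to the left). Side view: cover at (557,150), bowl mouth at (563,203). I'll align it and come down to just above the dowels.

Call:
drive_tool(plan="0 0.1 0.03 0.2 0 0 0; 0 0.1 0.02 0.4 0 0 0; 0 0 0 0.5 0 0 0; 0 0 0 0.4 0 0 0; 0 0 0 0.2 0 0 0; 0 0 0 0 0 0 0; 0 0 0 0 0 0 0; 0 0 0 0 0 0 0; 0 0 0 0 0 0 0")

```text
clock: 21.9
eef_pos: [592.3, 3.0, 178.1]
orientation: [0.811, -0.586, 0.0, -0.0]
contact_force: [-0.7, -0.4, -5.2]
finger_gap: 0.174
grasp_force: 97.6
```

```bash
python3 go.py 592.0 3.4 165 198.3
```

```text
t 21.9 pos [592.3   3.  178.1] turn [-0.01 -0.    0.  ] shift [-0.02  0.01  0.44] F [-0.7 -0.4 -5.2] gap 0.174 gf 97.61941909790039
```

Call:
drive_tool(plan="0 -0.02 0.01 0.1 0 0 0; 0 0 0 0.1 0 0 0; 0 0 0 0.1 0 0 0; 0 0 0 0.05 0 0 0; 0 0 0 0 0 0 0; 0 0 0 0 0 0 0")

```text
clock: 22.5
eef_pos: [591.5, 3.3, 166.9]
orientation: [0.811, -0.586, -0.0, 0.0]
contact_force: [0.5, -0.1, -5.0]
finger_gap: 0.174
grasp_force: 97.7
```

Call:
drive_tool(plan="0 0 0 0.05 0 0 0; 0 0 0 0.05 0 0 0; 0 0 0 0.05 0 0 0; 0 0 0 0 0 0 0; 0 0 0 0 0 0 0")

```text
clock: 23.0
eef_pos: [591.5, 3.3, 162.3]
orientation: [0.811, -0.586, -0.0, 0.0]
contact_force: [0.1, 0.1, -4.7]
finger_gap: 0.174
grasp_force: 97.8
```

No lateral force, so the holes are on the dowels. I'll continue down to the seal.

Call:
drive_tool(plan="0 0 0 0.05 0 0 0; 0 0 0 0.05 0 0 0; 0 0 0 0.05 0 0 0; 0 0 0 0.03 0 0 0; 0 0 0 0 0 0 0; 0 0 0 0 0 0 0")

```text
clock: 23.6
eef_pos: [591.5, 3.3, 157.3]
orientation: [0.811, -0.586, 0.0, -0.0]
contact_force: [-2.3, 0.9, 0.3]
finger_gap: 0.175
grasp_force: 98.3
```

Call:
drive_tool(plan="0 0 0 0.03 0 0 0; 0 0 0 0.03 0 0 0; 0 0 0 0.03 0 0 0; 0 0 0 0 0 0 0; 0 0 0 0 0 0 0")

```text
clock: 24.1
eef_pos: [591.6, 3.3, 155.3]
orientation: [0.811, -0.586, 0.0, -0.0]
contact_force: [-5.0, 0.2, 6.7]
finger_gap: 0.171
grasp_force: 99.9
```

Call:
drive_tool(plan="0 0 0.02 0.03 0 0 0; 0 0 0 0.03 0 0 0; 0 0 0 0.03 0 0 0; 0 0 0 0 0 0 0; 0 0 0 0 0 0 0; 0 0 0 0 0 0 0")

```text
clock: 24.7
eef_pos: [591.6, 3.3, 154.2]
orientation: [0.811, -0.585, 0.001, -0.001]
contact_force: [-7.4, 1.6, 17.3]
finger_gap: 0.172
grasp_force: 101.2
```

Call:
drive_tool(plan="0 0 0.03 0.03 0 0 0; 0 0 0 0.02 0 0 0; 0 0 0 0 0 0 0; 0 0 0 0 0 0 0; 0 0 0 0 0 0 0")

```text
clock: 25.2
eef_pos: [591.6, 3.3, 154.2]
orientation: [0.811, -0.585, 0.002, -0.002]
contact_force: [-8.7, 4.0, 24.7]
finger_gap: 0.173
grasp_force: 102.3
```

Run:
```python
from h import *
from scipy.spatial.transform import Rotation as Ro
s=bot.state();print(s['eef_pos'],s['torque'],s['contact_force'],Ro.from_quat(s['orientation']).as_matrix().round(4))
for n in('top','side'): avg(n,3)
a=np.load('last_top.npz')['im'][190:310,260:410,::-1];b=np.load('last_side.npz')['im'][180:300,260:380,::-1]
cv2.imwrite('pics/g6.png',np.hstack([cv2.resize(a,(320,256)),cv2.resize(b,(480,480),interpolation=cv2.INTER_CUBIC)[:256] if 0 else cv2.resize(b,(256,256),interpolation=cv2.INTER_CUBIC)]))
cv2.imwrite('pics/g6.png',cv2.resize(b,(600,600),interpolation=cv2.INTER_CUBIC))
```

```text
[591.57060396   3.25251075 154.20006849] [ 1.25065604  3.86114986 -0.10792665] [-8.71278821  4.0062741  24.71056826] [[ 3.153e-01 -9.490e-01  4.800e-03]
 [-9.490e-01 -3.153e-01  3.000e-04]
 [ 1.300e-03 -4.700e-03 -1.000e+00]]
```

View pics/g6.png

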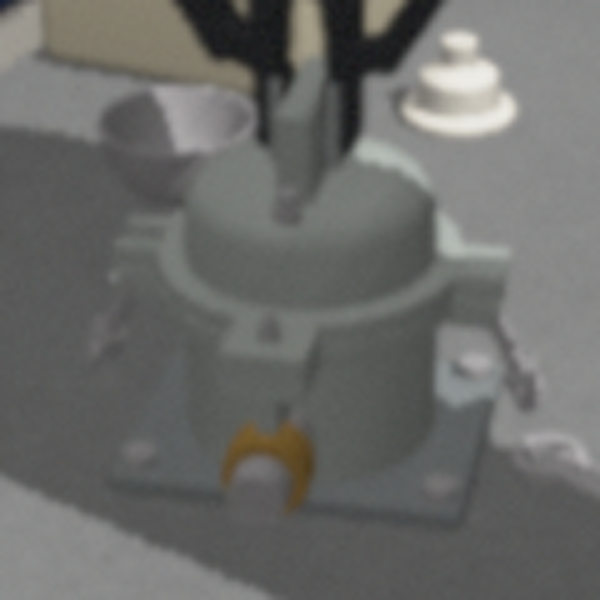

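The picture shows the cover flange flat on the bowl flange, with the thin dowel through the lug at (270,328). The height stays at 154.2 mm while the push rises to 25 N, so the metal faces meet. Handing in.

```bash
python3 -c "
from bench import bot
print(bot.job_done())"
```

```text
the job is handed in; nothing more can be done
None
```

The filter is back together and handed in after about 25.5 s: the fine basket is home in the coarse one, and the arm is holding the cover shut over both dowels with about 25 N; the hand-in gave no verdict.

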